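# Lock the vial carousel

## Task

Lock the vial carousel so that it cannot turn while its vials are changed: push the upright black finger post round until the slot in the rim of the metal disc faces the steel lock bar, then push the bar's red tab so that the bar slides through its guide into the slot, fully home. Only push, with the fingertips: leave the vials standing in their holes, lift nothing, do not ram the bar against the disc, leave the things around alone, and finish with the hand clear.

Things in the scene. Friction and masses are not known exactly. Their poses are not given: they have to be found in the camera images.
- carousel_base: dark grey fixed base plate, 216 x 216 mm, top 22 mm above the worktop; a white drive housing 62 mm high along its +y side (103 to 153 mm from the axis). Origin on the worktop, on the carousel's vertical turning axis, z up. The lock bar lies along its -y axis on a neck 70 mm wide that ends 193 mm from the axis; the bar's aluminium guide spans 108 to 168 mm from the axis, 45 mm high.
- carousel: the turning part: aluminium locking disc, radius 95, 8 mm thick, top 36 mm above the worktop; blue drum on it, radius 68, top 66 mm up, hub knob up to 92 mm. Origin on the axis, 22 mm above the worktop, z up; its -y axis points along the slot, parallel to -y of carousel_base when lined up. It turns two full turns either way, about 1.2 N at the post, and stays where it is left.
- post (a point): on the axis of the black finger post, 70 mm above the worktop. The post is round, 14 mm thick with an 18 mm ball on top, and stands on the disc (36 mm) up to 103 mm above the worktop, 84 mm from the turning axis, 9 mm clear of the drum, 120 deg counter-clockwise (seen from above) of the slot.
- slot_mouth (a point): middle of the mouth of the slot at the rim of the disc, 95 mm from the axis. The slot is 17 mm wide with parallel sides, 33 mm deep, open at the rim; both edges are painted red on top.
- home_mark (a point): fixed point of the base at the rim of the disc, on the bar's line: the slot's mouth must come here.
- lock_bar (a joint): travel of the lock bar in m, along +y of carousel_base: 0 drawn back (round nose 8 mm off the rim), 0.033 fully home against its stop (nose 25 mm inside the slot); starts at 0 to 0.005, slides with about 1.5 N and stays where left. Flat steel bar, 12 mm wide, 10 mm high, middle 32 mm above the worktop. Out of line it strikes the rim at about 0.008.
- bar_tab (a point): middle of the outer face of the red tab on the bar's outer end, 57 mm above the worktop: the face to push towards the axis; 211.5 mm from the axis when drawn back, 178.5 mm when home. The tab is 30 mm wide, 10 mm thick, 28 to 78 mm above the worktop, with free space behind it.
- vial_a: loose sample vial (tan sample), 30 mm across, 84 mm tall with a white screw cap, standing in a hole of the drum: its top is 120 mm above the worktop. Origin at the middle of its underside, z up. Leave it standing.
- vial_b: loose sample vial (pink sample), 30 mm across, 84 mm tall with a white screw cap, standing in a hole of the drum: its top is 120 mm above the worktop. Origin at the middle of its underside, z up. Leave it standing.
- vial_c: loose sample vial (pale yellow sample), 30 mm across, 84 mm tall with a white screw cap, standing in a hole of the drum: its top is 120 mm above the worktop. Origin at the middle of its underside, z up. Leave it standing.
- vial_d: loose sample vial (brown sample), 30 mm across, 84 mm tall with a white screw cap, standing in a hole of the drum: its top is 120 mm above the worktop. Origin at the middle of its underside, z up. Leave it standing.
- red_cap_jar: loose specimen jar with a red screw cap, 44 mm across, 67 mm tall, on the worktop beside the lock bar, about 110 mm to the -x side of the bar's line. Origin at the middle of its underside. Leave it alone.
- covered_dish: clear petri dish with its cover, 94 mm across, 36 mm high, on the worktop to the right of the carousel. Origin at the middle of the underside. Leave alone.
- tweezers: tweezers with a green grip, 12 x 111 x 9 mm, flat on the worktop near its front edge. Origin at the middle of the underside. Leave alone.
- small_dish: small clear petri dish, 56 mm across, 14 mm high, behind the carousel. Origin at the middle of the underside. Leave alone.
- cup: small clear plastic measuring cup, 52 mm across, 42 mm tall, behind the carousel. Origin at the middle of the underside. Leave alone.

How it is judged:
At the end, for the whole second after the job is handed in: The lock bar is within 3 mm of its home stop inside the slot (travel over 30 mm), the slot's mouth is within 6 mm of the bar's line, carousel and bar are at rest, and all four vials stand upright in their holes (value of joint lock_bar above 0.03 m and horizontal distance between slot_mouth and home_mark below 0.006 m and angular speed of carousel below 0.05 rad/s and velocity of joint lock_bar below 0.005 m/s and angle between each of vial_a, vial_b, vial_c, vial_d's own z axis and vertical below 0.25 rad and height (world z) of each of vial_a, vial_b, vial_c, vial_d below 0.046 m); the robot touches nothing.
It fails at once if a vial is lifted from its hole (more than 15 mm) (height (world z) of any of vial_a, vial_b, vial_c, vial_d above 0.051 m).
It fails at once if the bar is rammed against the disc (over 40 N) (contact force between lock_bar and carousel above 40 N).
It fails at once if the red-capped jar, covered dish, tweezers, small dish or cup is pushed away or lifted (over 20 mm) (distance of any of red_cap_jar, covered_dish, tweezers, small_dish, cup from where it was at the start of the episode above 0.02 m).
It also fails if it takes over 54 s, if anything falls off the work surface, if the arm or the gripper's body presses on something with over 40 N, if the wrist force passes 120 N, or if a joint passes its speed limit or range.

## Robot

A 6-joint arm with a two-finger parallel gripper is mounted at the origin on a cart in front of the work surface, level with it; the furniture and walls round the work are solid. World frame = base frame: x ahead of the robot, y to its left, z up, the work surface at z = 0. Lengths are in m, angles in rad, forces in N, time in s.
With the tool pointing down it reaches from about 0.35 to 0.775 m from the base axis. Payload 7.3 kg.
Tool frame: the origin (TCP) lies at the very end of the fingers, on their centre line; the grasp point (between the pads) lies 19 mm behind it; z points along the fingers, y is the line along which they close (so a half turn about z gives the same grasp; the last joint's range is limited). The gripper opens to 92 mm and grips with 3 to 60 N. Pads are 19 mm wide; open, the fingers measure 130 mm over their backs; the gripper's body (75 mm by 190 mm) begins 47 mm behind the grasp point.
Start: joints at [-1.318, 0.342, 1.524, -0, 1.275, -0.146], TCP at [0.204, -0.484, 0.227] pointing down, gripper open.
Joint ranges: [-2.53, 2.53], [-0.77, 2.02], [0.04, 2.7], [-1, 4.14], [0.28, 2.66], [-3.11, 3.11]. Speed limits (rad/s): [2.57, 2.57, 3.14, 3.14, 3.14, 3.14].

## Interface

Orientations are given as a unit quaternion [w, x, y, z].
In Python, from rig import manip gives the robot as it stands.
- The arm moves only by the shell command python3 -m creep 'ROWS' [FORCE]. ROWS is JSON, a list of rows, each an object of numbers: "dx", "dy", "dz": the shift along the tool's x, y, z normalised to -1 to 1, where 1 is 0.75 m; "rx", "ry", "rz": the turn, a rotation vector about the tool's x, y, z normalised to -1 to 1, where 1 is 30 degrees; "grip": the closure, from -1 (fully open) to 1 (shut), so that 0 is half open. In form: [{"dx": .., "dy": .., "dz": .., "rx": .., "ry": .., "rz": .., "grip": ..}, ...]. A call has 1 to 20 rows; each row is the pose to reach, as a shift and turn from the pose commanded when the call began, along the tool's axes at that moment; what a row does not reach only later rows make up. A row lasts 1/10 s, in which the tool goes at most 50 mm and 8.59 degrees, less where a joint would pass 70% of its speed; a pose out of reach is approached as far as the arm can. A call with a number of a shift or a turn outside -1 to 1 is refused whole. A call with a gripper value outside its range is refused whole. The fingers move at their own pace and stop on an object; FORCE is the grip in N (left out, the last holds). Time passes only in rows, so rows that repeat a pose let the fingers close. It gives the time, the measured TCP pose, the force and the opening at its end, in the units of the state.
- manip.observe(): the state, without advancing time (a new reading comes with each control period).
- manip.snapshot(name): name is "side" or "top"; returns the picture (400x640x3 uint8, red, green, blue); there is no depth.
- manip.camera_model(name): a dict with "fx", "fy", "cx", "cy" (pixels), "rvec" (rotation vector, rad) and "tvec" (3), from world to camera coordinates, as OpenCV has them. Camera axes: x right, y down, z forward; pixel columns grow to the right and rows downward; lengths in m; the calibration is good to about 2 mm. A picture is of the moment at which its call begins. camera_model takes no time and is no camera call.
- manip.job_done(): hands the job in, once; it reports no verdict.
Trained networks look in the newest picture that a camera, given by its name, has taken for a name from the list of things; names that differ only in an ending like _2 or _b are one class to them, and where a whole thing is asked for, a point or a joint stands for the part that bears it (a point fixed in the world has none). Each returns a list of dicts, best first, with "confidence" (0 to 1); they miss things now and then, are a little off and sometimes report something else, mostly with a low value. They report only what shows in the picture. A call takes as long as a camera call.
- manip.boxes_of(name, camera): "xyz" ([x, y, z] in m, in world coordinates, good to about 4 mm: the middle of the surface that is visible of it).
- manip.mark_of(name, camera): "xyz" ([x, y, z] in m, in world coordinates, good to about 4 mm: a listed point, or the origin of a listed thing).
The state is a dict: "clock": time; "joint_pos": joint angles; "qvel": joint speeds; "effort": joint torques, N m; "eef_pos": TCP position; "ee_rot": TCP orientation; "force": force on the tool from outside, world axes, zero at the start; "ft_torque": the same for the moment, N m; "grip_width": finger opening in m.
Only numpy, scipy, OpenCV 4.12 (cv2) and the standard library are available. Lean on these libraries where they do the work, as an engineer would, in place of code of your own. Each camera call takes 0.05 s, during which the arm holds its last target. There are 200 camera calls.

## Working session

There is one attempt and no reset: what is moved stays moved. The work goes in short steps, Python scripts to look and compute and a shell command to move; the robot and the scene stay as the last step left them, time stands still between calls to the robot, and variables do not carry over. Pictures are saved under pics/ and viewed, on a budget of 10 in all, crops included, one or two more only if the job needs it, and the job is handed in when it is done.

```bash
mkdir -p pics; cat > look.py <<'E'
from rig import manip
import cv2, numpy as np, sys
def snap(n,f):
    im=manip.snapshot(n); cv2.imwrite(f,cv2.cvtColor(im,cv2.COLOR_RGB2BGR)); return im
def show(names,cams=("top","side")):
    for n in names:
        for c in cams:
            for d in manip.mark_of(n,c)[:2]: print(n,c,np.round(d["xyz"],4),round(d["confidence"],2))
E
python3 - <<'E'
from look import *
s=manip.observe(); print({k:np.round(v,3).tolist() for k,v in s.items()})
a=snap("top","pics/t0.png"); b=snap("side","pics/s0.png")
for c in("top","side"):
    m=manip.camera_model(c);R=cv2.Rodrigues(np.array(m["rvec"]))[0];print(c,(-R.T@np.array(m["tvec"])).round(3))
show(["carousel_base","carousel","post","slot_mouth","home_mark","bar_tab","red_cap_jar","vial_a","covered_dish"])
E
```

```text
{'clock': 0.0, 'joint_pos': [-1.318, 0.343, 1.525, -0.0, 1.275, -0.146], 'qvel': [-0.0, -0.001, -0.002, 0.001, 0.001, 0.0], 'effort': [0.001, -43.124, -24.422, 0.072, 0.056, -0.0], 'eef_pos': [0.204, -0.483, 0.226], 'ee_rot': [-0.001, 0.98, 0.198, -0.0], 'force': [0.019, -0.087, -0.393], 'ft_torque': [-0.028, -0.026, 0.019], 'grip_width': 0.092}
top [ 0.469 -0.041  1.004]
side [ 0.545 -1.125  0.529]
carousel_base side [ 0.5612  0.0395 -0.001 ] 0.86
carousel top [0.5634 0.0392 0.0215] 0.63
carousel top [0.5983 0.0708 0.0328] 0.62
carousel side [0.5649 0.0401 0.0233] 0.95
post top [0.5986 0.1176 0.0703] 0.82
post side [0.5954 0.1164 0.072 ] 0.76
slot_mouth top [ 0.6207 -0.0353  0.0287] 0.93
home_mark top [ 0.5262 -0.0486  0.0328] 0.7
home_mark top [ 0.5716 -0.0074  0.0372] 0.68
home_mark side [ 0.5243 -0.0447  0.0325] 0.62
home_mark side [0.602  0.0706 0.0338] 0.18
bar_tab top [ 0.4764 -0.1539  0.0547] 0.61
bar_tab side [ 0.4759 -0.1528  0.0561] 0.55
red_cap_jar top [ 0.388  -0.0635  0.0049] 0.64
red_cap_jar side [ 0.3892 -0.0628  0.0042] 0.84
red_cap_jar side [ 7.735e-01  2.018e-01 -3.000e-04] 0.59
vial_a top [0.5981 0.0672 0.036 ] 0.72
vial_a top [ 0.5725 -0.0101  0.0423] 0.68
vial_a side [ 0.5716 -0.006   0.0375] 0.57
vial_a side [0.5299 0.0135 0.0366] 0.51
covered_dish top [ 0.4674 -0.298  -0.0039] 0.86
covered_dish top [ 0.6219 -0.0332  0.0319] 0.35
covered_dish side [ 0.4698 -0.298  -0.0011] 0.62
```

View pics/t0.png

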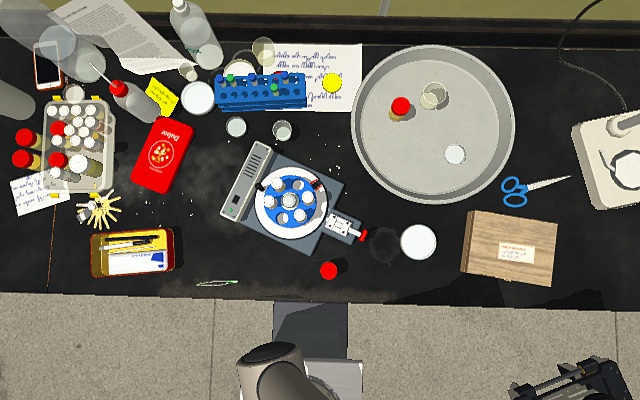

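View pics/s0.png

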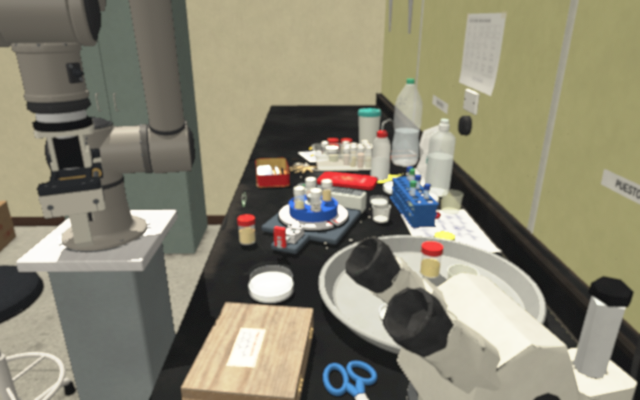

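The top view shows the carousel at about (290,200) px, the bar and red tab at (345,230), and the post by the white housing on the upper left at (260,187). The side view agrees with this. The slot is at about -53° and the bar line at -114°, so the carousel has to turn about 61° clockwise. First move: above the post with the fingers about 44 mm apart.

```bash
python3 -m creep '[{"dx":0.794,"dy":-0.535,"dz":0.05,"rz":-1,"grip":0.05},{"dx":0.794,"dy":-0.535,"dz":0.05,"rz":-1,"grip":0.05},{"dx":0.794,"dy":-0.535,"dz":0.05,"rz":-1,"grip":0.05},{"dx":0.794,"dy":-0.535,"dz":0.05,"rz":-1,"grip":0.05},{"dx":0.794,"dy":-0.535,"dz":0.05,"rz":-1,"grip":0.05},{"dx":0.794,"dy":-0.535,"dz":0.05,"rz":-1,"grip":0.05},{"dx":0.794,"dy":-0.535,"dz":0.05,"rz":-1,"grip":0.05},{"dx":0.794,"dy":-0.535,"dz":0.05,"rz":-1,"grip":0.05},{"dx":0.794,"dy":-0.535,"dz":0.05,"rz":-1,"grip":0.05},{"dx":0.794,"dy":-0.535,"dz":0.05,"rz":-1,"grip":0.05},{"dx":0.794,"dy":-0.535,"dz":0.05,"rz":-1,"grip":0.05},{"dx":0.794,"dy":-0.535,"dz":0.05,"rz":-1,"grip":0.05},{"dx":0.794,"dy":-0.535,"dz":0.05,"rz":-1,"grip":0.05},{"dx":0.794,"dy":-0.535,"dz":0.05,"rz":-1,"grip":0.05},{"dx":0.794,"dy":-0.535,"dz":0.05,"rz":-1,"grip":0.05},{"dx":0.794,"dy":-0.535,"dz":0.05,"rz":-1,"grip":0.05},{"dx":0.794,"dy":-0.535,"dz":0.05,"rz":-1,"grip":0.05},{"dx":0.794,"dy":-0.535,"dz":0.05,"rz":-1,"grip":0.05}]'
```

```text
schema error: expected keys dx, dy, dz, rx, ry, rz, grip
```

```bash
python3 -m creep '[{"dx":0.794,"dy":-0.535,"dz":0.05,"rx":0,"ry":0,"rz":-1,"grip":0.05},{"dx":0.794,"dy":-0.535,"dz":0.05,"rx":0,"ry":0,"rz":-1,"grip":0.05},{"dx":0.794,"dy":-0.535,"dz":0.05,"rx":0,"ry":0,"rz":-1,"grip":0.05},{"dx":0.794,"dy":-0.535,"dz":0.05,"rx":0,"ry":0,"rz":-1,"grip":0.05},{"dx":0.794,"dy":-0.535,"dz":0.05,"rx":0,"ry":0,"rz":-1,"grip":0.05},{"dx":0.794,"dy":-0.535,"dz":0.05,"rx":0,"ry":0,"rz":-1,"grip":0.05},{"dx":0.794,"dy":-0.535,"dz":0.05,"rx":0,"ry":0,"rz":-1,"grip":0.05},{"dx":0.794,"dy":-0.535,"dz":0.05,"rx":0,"ry":0,"rz":-1,"grip":0.05},{"dx":0.794,"dy":-0.535,"dz":0.05,"rx":0,"ry":0,"rz":-1,"grip":0.05},{"dx":0.794,"dy":-0.535,"dz":0.05,"rx":0,"ry":0,"rz":-1,"grip":0.05},{"dx":0.794,"dy":-0.535,"dz":0.05,"rx":0,"ry":0,"rz":-1,"grip":0.05},{"dx":0.794,"dy":-0.535,"dz":0.05,"rx":0,"ry":0,"rz":-1,"grip":0.05},{"dx":0.794,"dy":-0.535,"dz":0.05,"rx":0,"ry":0,"rz":-1,"grip":0.05},{"dx":0.794,"dy":-0.535,"dz":0.05,"rx":0,"ry":0,"rz":-1,"grip":0.05},{"dx":0.794,"dy":-0.535,"dz":0.05,"rx":0,"ry":0,"rz":-1,"grip":0.05},{"dx":0.794,"dy":-0.535,"dz":0.05,"rx":0,"ry":0,"rz":-1,"grip":0.05},{"dx":0.794,"dy":-0.535,"dz":0.05,"rx":0,"ry":0,"rz":-1,"grip":0.05},{"dx":0.794,"dy":-0.535,"dz":0.05,"rx":0,"ry":0,"rz":-1,"grip":0.05}]'
```

```text
clock: 2.8
eef_pos: [0.5963, 0.116, 0.1893]
ee_rot: [0.0, 0.896, 0.445, -0.0]
force: [-0.3, 0.2, -0.1]
grip_width: 0.0437
```

```bash
python3 -m creep '[{"dx":0,"dy":0,"dz":0.02,"rx":0,"ry":0,"rz":-0.25,"grip":0.05},{"dx":0,"dy":0,"dz":0.04,"rx":0,"ry":0,"rz":-0.45,"grip":0.05},{"dx":0,"dy":0,"dz":0.06,"rx":0,"ry":0,"rz":-0.45,"grip":0.05},{"dx":0,"dy":0,"dz":0.08,"rx":0,"ry":0,"rz":-0.45,"grip":0.05},{"dx":0,"dy":0,"dz":0.1,"rx":0,"ry":0,"rz":-0.45,"grip":0.05},{"dx":0,"dy":0,"dz":0.12,"rx":0,"ry":0,"rz":-0.45,"grip":0.05},{"dx":0,"dy":0,"dz":0.14,"rx":0,"ry":0,"rz":-0.45,"grip":0.05},{"dx":0,"dy":0,"dz":0.155,"rx":0,"ry":0,"rz":-0.45,"grip":0.05},{"dx":0,"dy":0,"dz":0.155,"rx":0,"ry":0,"rz":-0.45,"grip":0.05}]'
python3 - <<'E'
from look import *
im=snap("side","pics/s1.png"); t=snap("top","pics/t1.png")
a=cv2.resize(im[140:270,220:400],None,fx=4,fy=4)[:, :]; b=cv2.resize(t[120:250,210:390],None,fx=4,fy=4)
cv2.imwrite("pics/c1.png",cv2.resize(cv2.cvtColor(np.hstack([a,b]),cv2.COLOR_RGB2BGR),(800,289)))
E
```

```text
clock: 3.7
eef_pos: [0.5957, 0.1161, 0.0718]
ee_rot: [-0.001, 0.837, 0.547, -0.001]
force: [-0.4, 0.0, 0.2]
grip_width: 0.0435
```

View pics/c1.png

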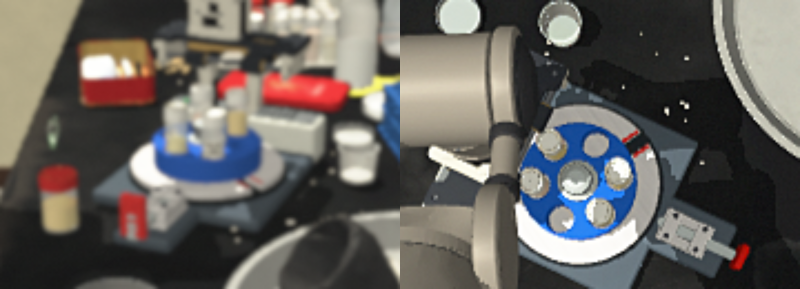

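```bash
python3 -m creep '[{"dx":0,"dy":0.005,"dz":0,"rx":0,"ry":0,"rz":0,"grip":0.05},{"dx":0,"dy":0.01,"dz":0,"rx":0,"ry":0,"rz":0,"grip":0.05},{"dx":0,"dy":0.014,"dz":0,"rx":0,"ry":0,"rz":0,"grip":0.05},{"dx":0,"dy":0.017,"dz":0,"rx":0,"ry":0,"rz":0,"grip":0.05},{"dx":-0.0008,"dy":0.0219,"dz":0,"rx":0,"ry":0,"rz":0.083,"grip":0.05},{"dx":-0.0019,"dy":0.0267,"dz":0,"rx":0,"ry":0,"rz":0.167,"grip":0.05},{"dx":-0.0032,"dy":0.0315,"dz":0,"rx":0,"ry":0,"rz":0.25,"grip":0.05},{"dx":-0.0047,"dy":0.0361,"dz":0,"rx":0,"ry":0,"rz":0.333,"grip":0.05},{"dx":-0.0064,"dy":0.0407,"dz":0,"rx":0,"ry":0,"rz":0.417,"grip":0.05},{"dx":-0.0082,"dy":0.0452,"dz":0,"rx":0,"ry":0,"rz":0.5,"grip":0.05},{"dx":-0.0103,"dy":0.0497,"dz":0,"rx":0,"ry":0,"rz":0.583,"grip":0.05},{"dx":-0.0125,"dy":0.054,"dz":0,"rx":0,"ry":0,"rz":0.667,"grip":0.05},{"dx":-0.015,"dy":0.0583,"dz":0,"rx":0,"ry":0,"rz":0.75,"grip":0.05},{"dx":-0.0176,"dy":0.0624,"dz":0,"rx":0,"ry":0,"rz":0.833,"grip":0.05},{"dx":-0.0205,"dy":0.0663,"dz":0,"rx":0,"ry":0,"rz":0.917,"grip":0.05},{"dx":-0.0234,"dy":0.0702,"dz":0,"rx":0,"ry":0,"rz":1,"grip":0.05},{"dx":-0.0234,"dy":0.0702,"dz":0,"rx":0,"ry":0,"rz":1,"grip":0.05}]'
python3 - <<'E'
from look import *
t=snap("top","pics/t2.png");snap("side","pics/s2.png")
show(["slot_mouth","home_mark","post","bar_tab","carousel_base"])
b=cv2.resize(t[140:250,220:380],None,fx=5,fy=5,interpolation=cv2.INTER_CUBIC)
cv2.imwrite("pics/c2.png",cv2.cvtColor(b,cv2.COLOR_RGB2BGR))
E
```

```text
clock: 5.5
eef_pos: [0.6383, 0.0797, 0.073]
ee_rot: [0.0, 0.95, 0.312, 0.0]
force: [-0.6, -0.1, -0.4]
grip_width: 0.0439
slot_mouth top [ 0.5722 -0.054   0.0299] 0.62
slot_mouth side [ 0.5721 -0.0559  0.0317] 0.93
home_mark top [ 0.5251 -0.0492  0.0328] 0.71
home_mark side [ 0.5275 -0.0424  0.0316] 0.75
post side [0.6327 0.0863 0.0723] 0.63
bar_tab top [ 0.3889 -0.0656  0.0035] 0.51
bar_tab top [ 0.4773 -0.1519  0.0562] 0.45
bar_tab side [ 0.4772 -0.1488  0.0574] 0.85
carousel_base side [0.5606 0.0395 0.0007] 0.73
```

View pics/c2.png

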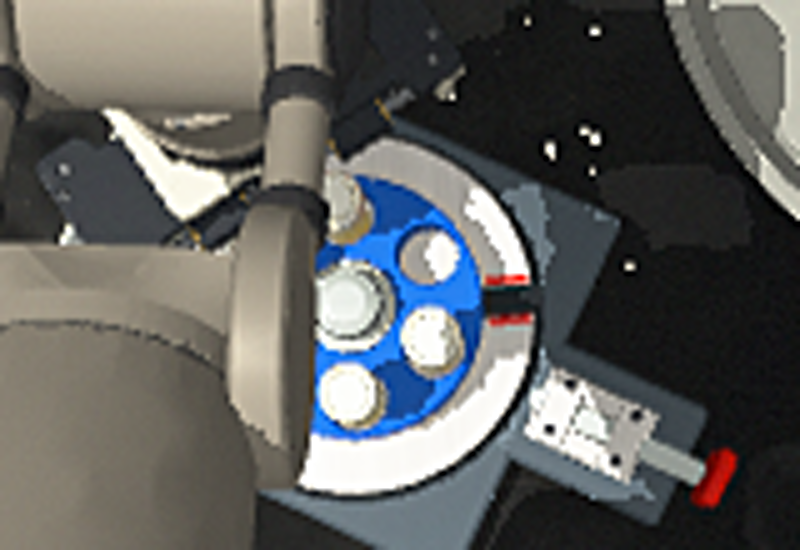

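The slot has turned to the right-hand side of the crop (red edges at crop (507,280) and (510,320)). It is about 30° short of the bar line through the guide (595,410) and tab (715,477). I'll measure this more precisely from the pixels.

```bash
cat >> look.py <<'E'
def ray(c,uv,z):
    m=manip.camera_model(c);R=cv2.Rodrigues(np.array(m["rvec"]))[0];o=-R.T@np.array(m["tvec"])
    uv=np.atleast_2d(uv).astype(float)
    d=np.c_[(uv[:,0]-m["cx"])/m["fx"],(uv[:,1]-m["cy"])/m["fy"],np.ones(len(uv))]@R
    return o[:2]+d[:,:2]*((z-o[2])/d[:,2])[:,None]
def reds(c,f):
    h=cv2.cvtColor(cv2.imread(f),cv2.COLOR_BGR2HSV)
    m=(((h[...,0]<8)|(h[...,0]>172))&(h[...,1]>110)&(h[...,2]>70)).astype(np.uint8)
    n,l,st,ce=cv2.connectedComponentsWithStats(m,connectivity=8)
    return [(st[i,4],ce[i].round(1),ray(c,ce[i],.036)[0].round(4),ray(c,ce[i],.078)[0].round(4)) for i in range(1,n) if st[i,4]>3 and np.hypot(*(ce[i]-(300,205)))<85]
E
python3 - <<'E'
from look import *
for f in("t0","t2"):
    print(f); [print(*r) for r in reds("top",f"pics/{f}.png")]
# disc rim points from c2 crop
P=np.array([(510,230),(537,300),(520,390),(480,440),(350,494),(420,147)])/5.+(220,140)
q=ray("top",P,.036);A=np.c_[2*q,np.ones(len(q))];s=np.linalg.lstsq(A,(q**2).sum(1),rcond=None)[0]
print("disc",s[:2],np.sqrt(s[2]+s[0]**2+s[1]**2))
print("knob",ray("top",np.array([(351,300)])/5.+(220,140),.092))
g=np.array([(571,383),(637,414),(549,428),(616,461)])/5.+(220,140);print("guide bolts",ray("top",g,.045).round(4))
E
```

```text
t0
15 [313. 181.] [ 0.6213 -0.017 ] [ 0.6147 -0.0181]
14 [318.1 187.1] [ 0.6054 -0.0309] [ 0.5995 -0.0313]
70 [362.6 235.1] [ 0.4822 -0.1504] [ 0.4816 -0.1456]
251 [328.2 270.4] [ 0.3886 -0.0632] [ 0.3921 -0.0622]
t2
17 [320.8 195.5] [ 0.5832 -0.0386] [ 0.5783 -0.0387]
17 [321.7 203.4] [ 0.5623 -0.0417] [ 0.5582 -0.0416]
64 [362.6 235.1] [ 0.4822 -0.1505] [ 0.4816 -0.1458]
246 [328.3 270.5] [ 0.3885 -0.0633] [ 0.3919 -0.0623]
disc [0.56192552 0.03892508] 0.0945558216170348
knob [[0.56326014 0.03688609]]
guide bolts [[ 0.5278 -0.075 ]
 [ 0.5127 -0.1096]
 [ 0.5042 -0.0642]
 [ 0.4881 -0.0992]]
```

```bash
python3 -m creep '[{"dx":-0.0008,"dy":0.0049,"dz":0,"rx":0,"ry":0,"rz":0.083,"grip":0.05},{"dx":-0.0018,"dy":0.0098,"dz":0,"rx":0,"ry":0,"rz":0.167,"grip":0.05},{"dx":-0.0031,"dy":0.0146,"dz":0,"rx":0,"ry":0,"rz":0.25,"grip":0.05},{"dx":-0.0045,"dy":0.0194,"dz":0,"rx":0,"ry":0,"rz":0.333,"grip":0.05},{"dx":-0.0062,"dy":0.0241,"dz":0,"rx":0,"ry":0,"rz":0.417,"grip":0.05},{"dx":-0.0081,"dy":0.0288,"dz":0,"rx":0,"ry":0,"rz":0.5,"grip":0.05},{"dx":-0.0102,"dy":0.0334,"dz":0,"rx":0,"ry":0,"rz":0.583,"grip":0.05},{"dx":-0.0124,"dy":0.0378,"dz":0,"rx":0,"ry":0,"rz":0.667,"grip":0.05},{"dx":-0.0149,"dy":0.0422,"dz":0,"rx":0,"ry":0,"rz":0.75,"grip":0.05},{"dx":-0.0175,"dy":0.0464,"dz":0,"rx":0,"ry":0,"rz":0.833,"grip":0.05},{"dx":-0.0203,"dy":0.0506,"dz":0,"rx":0,"ry":0,"rz":0.917,"grip":0.05},{"dx":-0.0233,"dy":0.0545,"dz":0,"rx":0,"ry":0,"rz":1,"grip":0.05},{"dx":-0.0233,"dy":0.0545,"dz":0,"rx":0,"ry":0,"rz":1,"grip":0.05},{"dx":-0.0233,"dy":0.0545,"dz":0,"rx":0,"ry":0,"rz":1,"grip":0.05}]'
python3 - <<'E'
from look import *
t=snap("top","pics/t3.png");snap("side","pics/s3.png")
[print(*r) for r in reds("top","pics/t3.png")]
show(["slot_mouth","home_mark"])
b=cv2.resize(t[170:250,270:380],None,fx=7,fy=7,interpolation=cv2.INTER_CUBIC)
cv2.imwrite("pics/c3.png",cv2.cvtColor(b,cv2.COLOR_RGB2BGR))
E
```

```text
clock: 7.5
eef_pos: [0.6482, 0.0367, 0.073]
ee_rot: [0.0, 0.998, 0.056, 0.0]
force: [0.1, -0.1, 0.5]
grip_width: 0.0437
15 [320.3 211.9] [ 0.5398 -0.0385] [ 0.5368 -0.0386]
19 [316.5 218.9] [ 0.521  -0.0292] [ 0.5187 -0.0297]
64 [362.6 235.1] [ 0.4822 -0.1505] [ 0.4816 -0.1458]
246 [328.3 270.5] [ 0.3885 -0.0633] [ 0.392  -0.0624]
slot_mouth top [ 0.5243 -0.0486  0.0301] 0.66
slot_mouth side [ 0.5207 -0.0496  0.0315] 0.62
home_mark top [ 0.5256 -0.0488  0.0324] 0.63
home_mark top [0.611  0.0675 0.0339] 0.6
home_mark side [ 0.527  -0.0455  0.0329] 0.93
```

View pics/c3.png

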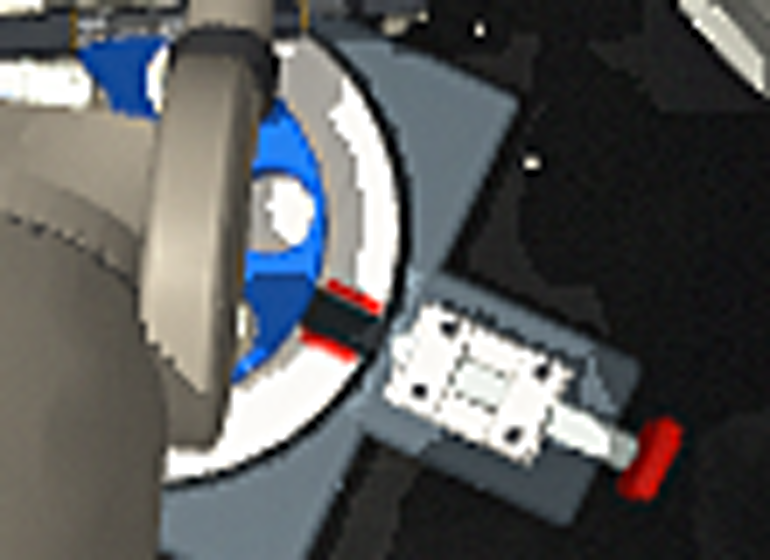

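The slot now sits in front of the guide: slot middle at crop (341,320), and the line from the tab (652,460) through the guide (482,381) meets it at about y = 316. That is within about 1 mm. Next I back off, rise, and go behind the tab with the fingers shut.

```bash
python3 -m creep '[{"dx":0,"dy":-0.008,"dz":0,"rx":0,"ry":0,"rz":0,"grip":0.05},{"dx":0,"dy":-0.016,"dz":0,"rx":0,"ry":0,"rz":0,"grip":0.05},{"dx":0,"dy":-0.016,"dz":-0.03,"rx":0,"ry":0,"rz":0,"grip":0.05},{"dx":0,"dy":-0.016,"dz":-0.07,"rx":0,"ry":0,"rz":0,"grip":0.05},{"dx":0,"dy":-0.016,"dz":-0.13,"rx":0,"ry":0,"rz":0,"grip":0.05},{"dx":0,"dy":-0.016,"dz":-0.13,"rx":0,"ry":0,"rz":0,"grip":0.05},{"dx":-0.281,"dy":0.273,"dz":-0.13,"rx":0,"ry":0,"rz":1,"grip":1},{"dx":-0.281,"dy":0.273,"dz":-0.13,"rx":0,"ry":0,"rz":1,"grip":1},{"dx":-0.281,"dy":0.273,"dz":-0.13,"rx":0,"ry":0,"rz":1,"grip":1},{"dx":-0.281,"dy":0.273,"dz":-0.13,"rx":0,"ry":0,"rz":1,"grip":1},{"dx":-0.281,"dy":0.273,"dz":-0.13,"rx":0,"ry":0,"rz":1,"grip":1},{"dx":-0.281,"dy":0.273,"dz":-0.13,"rx":0,"ry":0,"rz":1,"grip":1},{"dx":-0.281,"dy":0.273,"dz":-0.13,"rx":0,"ry":0,"rz":1,"grip":1},{"dx":-0.281,"dy":0.273,"dz":-0.13,"rx":0,"ry":0,"rz":1,"grip":1},{"dx":-0.281,"dy":0.273,"dz":-0.13,"rx":0,"ry":0,"rz":1,"grip":1},{"dx":-0.281,"dy":0.273,"dz":-0.13,"rx":0,"ry":0,"rz":1,"grip":1}]'
python3 - <<'E'
from look import *
t=snap("top","pics/t4.png");snap("side","pics/s4.png")
[print(*r) for r in reds("top","pics/t4.png")]
show(["slot_mouth","home_mark","bar_tab","post"])
E
```

```text
clock: 9.4
eef_pos: [0.4622, -0.1889, 0.1704]
ee_rot: [-0.0, 0.979, -0.204, 0.0]
force: [0.2, 0.3, 0.2]
grip_width: 0.0003
15 [320.3 211.9] [ 0.5398 -0.0385] [ 0.5368 -0.0386]
18 [316.7 218.9] [ 0.521  -0.0295] [ 0.5187 -0.03  ]
251 [328.2 270.4] [ 0.3886 -0.0632] [ 0.3921 -0.0622]
slot_mouth top [ 0.5254 -0.0452  0.0293] 0.57
slot_mouth top [0.6041 0.0229 0.0335] 0.29
slot_mouth side [ 0.5233 -0.0474  0.0347] 0.97
home_mark top [0.5607 0.0383 0.0215] 0.65
home_mark top [ 0.5242 -0.0462  0.0337] 0.59
home_mark side [0.3474 0.2307 0.0005] 0.74
home_mark side [ 0.5262 -0.0445  0.03  ] 0.58
bar_tab side [ 0.4738 -0.1458  0.0556] 0.57
post top [0.6505 0.046  0.0702] 0.96
post side [0.7531 0.0669 0.0008] 0.54
post side [ 0.521  -0.0469  0.0335] 0.41
```

```bash
python3 -m creep '[{"dx":0,"dy":0,"dz":0.05,"rx":0,"ry":0,"rz":0,"grip":1},{"dx":0,"dy":0,"dz":0.1,"rx":0,"ry":0,"rz":0,"grip":1},{"dx":0,"dy":0,"dz":0.14,"rx":0,"ry":0,"rz":0,"grip":1},{"dx":0,"dy":0,"dz":0.163,"rx":0,"ry":0,"rz":0,"grip":1},{"dx":0,"dy":0,"dz":0.163,"rx":0,"ry":0,"rz":0,"grip":1},{"dx":0,"dy":-0.007,"dz":0.163,"rx":0,"ry":0,"rz":0,"grip":1},{"dx":0,"dy":-0.014,"dz":0.163,"rx":0,"ry":0,"rz":0,"grip":1},{"dx":0,"dy":-0.019,"dz":0.163,"rx":0,"ry":0,"rz":0,"grip":1},{"dx":0,"dy":-0.023,"dz":0.163,"rx":0,"ry":0,"rz":0,"grip":1},{"dx":0,"dy":-0.026,"dz":0.163,"rx":0,"ry":0,"rz":0,"grip":1},{"dx":0,"dy":-0.029,"dz":0.163,"rx":0,"ry":0,"rz":0,"grip":1},{"dx":0,"dy":-0.031,"dz":0.163,"rx":0,"ry":0,"rz":0,"grip":1},{"dx":0,"dy":-0.033,"dz":0.163,"rx":0,"ry":0,"rz":0,"grip":1},{"dx":0,"dy":-0.035,"dz":0.163,"rx":0,"ry":0,"rz":0,"grip":1},{"dx":0,"dy":-0.036,"dz":0.163,"rx":0,"ry":0,"rz":0,"grip":1}]'
python3 - <<'E'
from look import *
s=snap("side","pics/s5.png");t=snap("top","pics/t5.png")
[print(*r) for r in reds("top","pics/t5.png")]
a=cv2.resize(s[175:265,220:330],None,fx=5,fy=5,interpolation=cv2.INTER_CUBIC)
cv2.imwrite("pics/c5.png",cv2.cvtColor(a,cv2.COLOR_RGB2BGR)); show(["bar_tab"])
E
```

```text
clock: 11.4
eef_pos: [0.4722, -0.1654, 0.0483]
ee_rot: [0.0, 0.979, -0.205, 0.0]
force: [-1.3, -1.1, 0.7]
grip_width: 0.0004
15 [320.3 211.9] [ 0.5398 -0.0385] [ 0.5368 -0.0386]
18 [316.7 218.9] [ 0.521  -0.0295] [ 0.5187 -0.03  ]
250 [328.3 270.4] [ 0.3886 -0.0632] [ 0.3921 -0.0623]
bar_tab side [ 0.4795 -0.1459  0.0564] 0.6
```

View pics/c5.png

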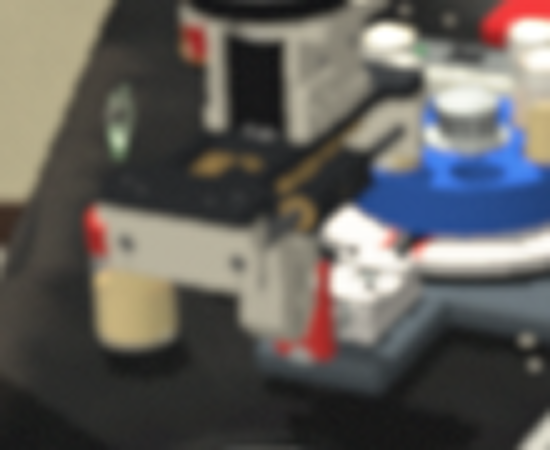

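The side crop shows the closed fingers against the red tab (320,320), the hand clear of the jar, and contact force at about 1.7 N. I'll push slowly past the rim.

```bash
python3 -m creep '[{"dx":0,"dy":-0.002,"dz":0,"rx":0,"ry":0,"rz":0,"grip":1},{"dx":0,"dy":-0.004,"dz":0,"rx":0,"ry":0,"rz":0,"grip":1},{"dx":0,"dy":-0.006,"dz":0,"rx":0,"ry":0,"rz":0,"grip":1},{"dx":0,"dy":-0.008,"dz":0,"rx":0,"ry":0,"rz":0,"grip":1},{"dx":0,"dy":-0.01,"dz":0,"rx":0,"ry":0,"rz":0,"grip":1}]'
```

```text
clock: 12.1
eef_pos: [0.4753, -0.1584, 0.0482]
ee_rot: [0.0, 0.979, -0.205, 0.0]
force: [-0.5, -0.9, 0.7]
grip_width: 0.0005
```

```bash
python3 -m creep '[{"dx":0,"dy":-0.003,"dz":0,"rx":0,"ry":0,"rz":0,"grip":1},{"dx":0,"dy":-0.006,"dz":0,"rx":0,"ry":0,"rz":0,"grip":1},{"dx":0,"dy":-0.009,"dz":0,"rx":0,"ry":0,"rz":0,"grip":1},{"dx":0,"dy":-0.012,"dz":0,"rx":0,"ry":0,"rz":0,"grip":1},{"dx":0,"dy":-0.015,"dz":0,"rx":0,"ry":0,"rz":0,"grip":1},{"dx":0,"dy":-0.018,"dz":0,"rx":0,"ry":0,"rz":0,"grip":1}]'
python3 -m creep '[{"dx":0,"dy":-0.0015,"dz":0,"rx":0,"ry":0,"rz":0,"grip":1},{"dx":0,"dy":-0.003,"dz":0,"rx":0,"ry":0,"rz":0,"grip":1}]'
```

```text
clock: 12.7
eef_pos: [0.4807, -0.1459, 0.0482]
ee_rot: [0.0, 0.979, -0.205, 0.0]
force: [-1.4, -1.3, 1.5]
grip_width: 0.0005
clock: 12.9
eef_pos: [0.4816, -0.144, 0.0482]
ee_rot: [0.0, 0.979, -0.205, 0.0]
force: [0.5, -1.8, 1.0]
grip_width: 0.0001
```

```bash
python3 -m creep '[{"dx":0,"dy":-0.0015,"dz":0,"rx":0,"ry":0,"rz":0,"grip":1},{"dx":0,"dy":-0.003,"dz":0,"rx":0,"ry":0,"rz":0,"grip":1},{"dx":0,"dy":-0.003,"dz":0,"rx":0,"ry":0,"rz":0,"grip":1}]'
python3 -m creep '[{"dx":0,"dy":-0.0013,"dz":0,"rx":0,"ry":0,"rz":0,"grip":1},{"dx":0,"dy":-0.0013,"dz":0,"rx":0,"ry":0,"rz":0,"grip":1}]'
```

```text
clock: 13.2
eef_pos: [0.4825, -0.1419, 0.0482]
ee_rot: [-0.0, 0.979, -0.205, 0.0]
force: [0.3, -0.2, 0.7]
grip_width: 0.0003
clock: 13.4
eef_pos: [0.4829, -0.141, 0.0482]
ee_rot: [0.0, 0.979, -0.205, 0.0]
force: [-0.1, -1.1, 0.5]
grip_width: 0.0004
```

```bash
for i in 1 ; do python3 -m creep '[{"dx":0,"dy":-0.0013,"dz":0,"rx":0,"ry":0,"rz":0,"grip":1},{"dx":0,"dy":-0.0013,"dz":0,"rx":0,"ry":0,"rz":0,"grip":1}]'; done
python3 -m creep '[{"dx":0,"dy":-0.0013,"dz":0,"rx":0,"ry":0,"rz":0,"grip":1},{"dx":0,"dy":-0.0013,"dz":0,"rx":0,"ry":0,"rz":0,"grip":1}]'
python3 - <<'E'
from look import *
snap("side","pics/s6.png");t=snap("top","pics/t6.png");show(["bar_tab","slot_mouth"])
E
```

```text
clock: 13.6
eef_pos: [0.4832, -0.1401, 0.0482]
ee_rot: [0.0, 0.979, -0.205, -0.0]
force: [0.7, -0.9, 0.1]
grip_width: 0.0005
clock: 13.8
eef_pos: [0.4836, -0.1393, 0.0482]
ee_rot: [0.0, 0.979, -0.205, 0.0]
force: [-0.5, -2.1, 0.2]
grip_width: -0.0
bar_tab top [ 0.389  -0.066   0.0033] 0.56
bar_tab side [ 0.488  -0.1193  0.0575] 0.66
slot_mouth top [ 0.5235 -0.0443  0.0283] 0.77
slot_mouth side [ 0.5251 -0.0465  0.0355] 0.44
```

```bash
python3 -m creep '[{"dx":0,"dy":-0.0013,"dz":0,"rx":0,"ry":0,"rz":0,"grip":1},{"dx":0,"dy":-0.0013,"dz":0,"rx":0,"ry":0,"rz":0,"grip":1}]'
python3 -m creep '[{"dx":0,"dy":-0.0013,"dz":0,"rx":0,"ry":0,"rz":0,"grip":1},{"dx":0,"dy":-0.0013,"dz":0,"rx":0,"ry":0,"rz":0,"grip":1}]'
```

```text
clock: 14.3
eef_pos: [0.4839, -0.1388, 0.0482]
ee_rot: [0.0, 0.979, -0.205, -0.0]
force: [-1.5, -3.6, 0.6]
grip_width: 0.0007
clock: 14.5
eef_pos: [0.4839, -0.1386, 0.0482]
ee_rot: [0.001, 0.979, -0.205, -0.0]
force: [-3.8, -9.0, 1.3]
grip_width: 0.0005
```

The arm has stopped moving and the force is up to about 10 N, so the bar is on its stop. I'll retreat and check.

```bash
python3 -m creep '[{"dx":0,"dy":0.02,"dz":0,"rx":0,"ry":0,"rz":0,"grip":1},{"dx":0,"dy":0.04,"dz":0,"rx":0,"ry":0,"rz":0,"grip":1},{"dx":0,"dy":0.04,"dz":-0.06,"rx":0,"ry":0,"rz":0,"grip":1},{"dx":0,"dy":0.04,"dz":-0.12,"rx":0,"ry":0,"rz":0,"grip":1},{"dx":0,"dy":0.04,"dz":-0.18,"rx":0,"ry":0,"rz":0,"grip":1},{"dx":0,"dy":0.28,"dz":-0.2,"rx":0,"ry":0,"rz":0,"grip":1},{"dx":0,"dy":0.28,"dz":-0.2,"rx":0,"ry":0,"rz":0,"grip":1},{"dx":0,"dy":0.28,"dz":-0.2,"rx":0,"ry":0,"rz":0,"grip":1},{"dx":0,"dy":0.28,"dz":-0.2,"rx":0,"ry":0,"rz":0,"grip":1},{"dx":0,"dy":0.28,"dz":-0.2,"rx":0,"ry":0,"rz":0,"grip":1},{"dx":0,"dy":0.28,"dz":-0.2,"rx":0,"ry":0,"rz":0,"grip":1}]'
python3 - <<'E'
from look import *
s=snap("side","pics/s7.png");t=snap("top","pics/t7.png");show(["bar_tab","slot_mouth","home_mark"])
[print(*r) for r in reds("top","pics/t7.png")]
a=cv2.resize(s[160:260,225:345],(400,333),interpolation=cv2.INTER_CUBIC);b=cv2.resize(t[150:250,250:370],(400,333),interpolation=cv2.INTER_CUBIC)
cv2.imwrite("pics/c7.png",cv2.cvtColor(np.hstack([a,b]),cv2.COLOR_RGB2BGR))
E
```

```text
clock: 15.6
eef_pos: [0.4, -0.3297, 0.1979]
ee_rot: [-0.001, 0.979, -0.206, -0.0]
force: [-0.0, 0.4, -0.1]
grip_width: 0.0004
bar_tab top [ 0.4895 -0.1241  0.0596] 0.68
bar_tab side [ 0.4911 -0.1194  0.0541] 0.66
slot_mouth top [ 0.5218 -0.0462  0.0308] 0.75
slot_mouth side [ 0.522  -0.0487  0.0315] 0.86
slot_mouth side [ 0.4911 -0.1193  0.0558] 0.61
home_mark top [ 0.5288 -0.049   0.0277] 0.6
home_mark side [ 0.5264 -0.044   0.0314] 0.65
15 [320.3 211.9] [ 0.5398 -0.0385] [ 0.5368 -0.0386]
18 [316.7 218.9] [ 0.521  -0.0295] [ 0.5187 -0.03  ]
61 [351.2 229.6] [ 0.4957 -0.1205] [ 0.4945 -0.117 ]
251 [328.2 270.4] [ 0.3886 -0.0632] [ 0.3921 -0.0622]
```

View pics/c7.png

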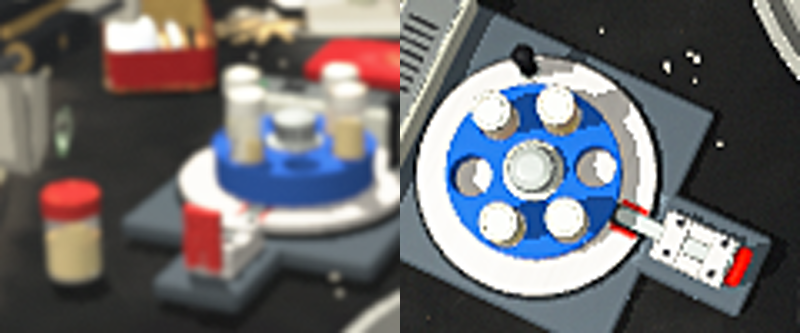

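The top crop shows the bar inside the slot between the red edges (628,218), the tab (738,268) close to the guide, and all four vials standing. The tab moved 31.5 mm on top of its initial travel. Handing in.

```bash
python3 -c "
from rig import manip
print(manip.job_done(), manip.observe()['clock'])"
```

```text
the job is handed in; nothing more can be done
the job is handed in; nothing more can be done
```

I turned the carousel about 61° clockwise by pushing the finger post with one finger. I then slid the lock bar into the slot with closed fingertips until it met its stop, where the force rose from about 2 N to 10 N and the motion stopped. The hand finished clear, and the job was handed in at about 16 s.

**Last checks:**
- **Bar travel:** the top camera shows the tab moved 31.5 mm from where it started, plus up to 5 mm of initial travel. Together with the force rise, that means the bar is home.
- **Slot position:** in the top picture the bar sits between the slot's red edges, which did not move while the bar was pushed.
- **Vials and jar:** all four vials are upright, and the red-capped jar has not moved. I did not measure the dishes, cup or tweezers again, but the arm met no unexpected force.

**Disagreement:** in the final pictures the networks put `slot_mouth` and `home_mark` 6 to 8 mm apart. That is no better than their roughly 4 mm error each, and the bar resting inside the slot outweighs it.

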